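# Show the next pen: draw out its slide tray

### The job

A customer asks to see the yellow pen, and only one pen tray is kept out at a time: first push the open tray of the orange pen fully shut, and slide the ink bottle along the table, upright, out of the way of the yellow pen's tray. Then hook a fingertip down through the notch behind the front board of the yellow pen's tray and draw it out to its stop, without gripping or pressing its polished front from outside and with the pen left lying in its groove. Lift nothing, do not let the tray run into the bottle, and leave the green pen's tray and all the other things as they are.

Things in the scene. Friction and masses are not known exactly. Their poses are not given: they have to be found in the camera images.
- plinth: Fixed wooden board, 10 mm high, that carries three pen cases side by side, 110 mm apart, facing the same way, in any order. Each is a wooden sleeve 96 mm wide, 220 mm long and 44 mm high under a clear top (top 54 mm above the table), with a slide tray that runs out of its front, toward the robot. Origin: on the table, in the middle of the line of the sleeves' front faces.
- case_yellow: Sleeve with the yellow pen, fixed. Origin: middle of the sleeve's lower front edge, 10 mm above the table; x points into the case, away from the robot (the tray runs out along -x), y left, z up. Its clear top has a finger notch in the front edge, 72 mm wide (54 mm at its chamfered back) and 58 mm deep, open to the front.
- case_orange: Sleeve with the orange and black pen, fixed; like case_yellow.
- case_green: Sleeve with the dark green pen, fixed; like case_yellow.
- tray_yellow (a joint): How far the yellow pen's tray is drawn out, m: 0 is shut, 0.14 is out at its stop. The tray weighs about 0.3 kg, slides with about 2 N of friction and stays where it is left.
- tray_orange (a joint): The same for the tray of the orange pen; it starts partly drawn out (60 to 110 mm).
- tray_green (a joint): The same for the tray of the green pen; it starts shut.
- lip_yellow (a point): The lip to hook: middle of the top inner edge of the front board of the yellow pen's tray, 54 mm above the table; moves with the tray, axes as the case's. The board's inner face looks to +x into an empty finger well under the notch: 48 mm along x, 72 mm wide, floor 35 mm below the lip. The board with its facing is 20 mm thick in all.
- lip_orange (a point): The same point of the orange pen's tray; the outer face of its front lies 20 mm nearer the robot (-x), 96 mm wide, from 11 to 54 mm above the table.
- front_yellow: The polished red-brown wooden facing, 12 mm thick, 96 mm wide and 43 mm high, on the outside of the front board of the yellow pen's tray, with a blank card in a brass frame. Origin: middle of the lower front edge of the sleeve when shut; the outer face lies at x = -12 mm.
- yellow_pen: Yellow fountain pen, 18 x 137 x 15 mm, lying loose along the tray in its felt groove. Origin: underside of its middle.
- bed_yellow (a point): Middle of the floor of the groove in which the yellow pen lies; moves with the tray.
- ink_bottle: Ink bottle with violet ink and a black cap, 52 mm square with well rounded corners and 52 mm high, 0.08 to 0.14 kg, standing loose on the table in front of the yellow pen's tray, in its way, turned any way round. Origin: centre of its underside. (Another bottle at the back of the table is not meant.)
- loupe: Bystander: a black eye loupe standing on its rim, 36 mm across, 34 mm high, loose on the table to the right of the cases. Origin: middle of its underside.
- graver: Bystander: a hand graver with a brown wooden handle, lying, 111 mm long, 24 mm high, loose on the table to the right of the cases. Origin: middle of its underside.
- rubber: Bystander: an eraser in a blue sleeve, 21 x 50 x 11 mm, loose on the table to the right of the cases. Origin: middle of its underside.
- black_vial: Bystander: a small clear ink vial with a black cap, 25 mm across, 50 mm high, loose on the table to the left of the cases. Origin: middle of its underside.
- vial: Bystander: a clear ink vial with a pale cap, 27 mm across, 78 mm high, loose on the table to the left of the cases. Origin: middle of its underside.
Not all that is in view belongs to the job. Leave any blue or brown look-alike of the ink_bottle alone.

How it is judged:
By the outcome, as a careful person would: the job done as asked, in the order asked, and still so for the second after the job is handed in, with the robot touching nothing.
It also fails if it takes over 61 s, if anything falls off the work surface, if the arm or the gripper's body presses on something with over 40 N, if the wrist force passes 120 N, or if a joint passes its speed limit or range.

### The arm

A 6-joint arm with a two-finger parallel gripper is mounted at the origin on a cart in front of the work surface, level with it; the furniture and walls round the work are solid. World frame = base frame: x ahead of the robot, y to its left, z up, the work surface at z = 0. Lengths are in m, angles in rad, forces in N, time in s.
With the tool pointing down it reaches from about 0.35 to 0.775 m from the base axis. Payload 7.3 kg.
Tool frame: the origin (TCP) lies at the very end of the fingers, on their centre line; the grasp point (between the pads) lies 19 mm behind it; z points along the fingers, y is the line along which they close (so a half turn about z gives the same grasp; the last joint's range is limited). The gripper opens to 92 mm and grips with 3 to 60 N. Pads are 19 mm wide; open, the fingers measure 130 mm over their backs; the gripper's body (75 mm by 190 mm) begins 47 mm behind the grasp point.
Start: joints at [1.18, 0.342, 1.524, -0, 1.275, -0.146], TCP at [0.127, 0.509, 0.227] pointing down, gripper open.
Joint ranges: [-2.53, 2.53], [-0.77, 2.02], [0.04, 2.7], [-1, 4.14], [0.28, 2.66], [-3.11, 3.11]. Speed limits (rad/s): [2.57, 2.57, 3.14, 3.14, 3.14, 3.14].

### API

Orientations are given as [roll, pitch, yaw] about the fixed x, y, z axes, in that order (R = Rz(yaw) Ry(pitch) Rx(roll)).
In Python, from cell import * gives the robot as it stands.
- The arm moves only by the tool step_arm, never from a script. Its argument "commands" is a list of rows, each a list of 7 numbers: the opening, from 0 (shut) to 1 (fully open), then the shift along the world's x, y, z in cm, then the turn, a rotation vector about the world's x, y, z in rad. A call has 1 to 5 rows; each row is the pose to reach, as a shift and turn from the pose commanded when the call began; what a row does not reach only later rows make up. A row lasts 1/12 s, in which the tool goes at most 41.7 mm and 7.16 degrees, less where a joint would pass 70% of its speed; a pose out of reach is approached as far as the arm can. A call with a gripper value outside its range is refused whole. The fingers move at their own pace and stop on an object; "grip_force" is the grip in N (left out, the last holds). Time passes only in rows, so rows that repeat a pose let the fingers close. It gives the time, the measured TCP pose, the force, the opening and the grip force at its end, in the units of the state.
- observe(): the state, without advancing time (a new reading comes with each control period).
- read_camera(name): name is "scene" or "side" or "wrist"; returns the picture (420x560x3 uint8, red, green, blue); there is no depth.
- camera_model(name): a dict with "vfov" (degrees; the focal length in pixels is half the picture's height over the tangent of half this angle, whatever the lens; pixels are square), "cx", "cy" (the principal point, pixels), "world_to_cam" (4x4, takes a point from world to camera coordinates). Camera axes: x right, y up, looking along -z (the intrinsics and any distortion apply to the point x, -y, -z); pixel columns grow to the right and rows downward; lengths in m; the calibration is good to about 2 mm. A picture is of the moment at which its call begins: read the wrist's pose just before it. camera_model takes no time and is no camera call; for the wrist camera it gives the pose at the moment of the call.
- hand_in(): hands the job in; it is judged then, once.
The state is a dict: "time": time; "qpos": joint angles; "qvel": joint speeds; "joint_efforts": joint torques, N m; "tool_pos": TCP position; "tool_rot": TCP orientation; "contact_force": force on the tool from outside, world axes, zero at the start; "torque": the same for the moment, N m; "opening": finger opening in m; "grip_force": force on a finger pad.
Only numpy, scipy, OpenCV 4.12 (cv2) and the standard library are available. Lean on these libraries where they do the work, as an engineer would, in place of code of your own. Each camera call takes 0.05 s, during which the arm holds its last target. There are 200 camera calls.

## Working session

There is one attempt and no reset: what is moved stays moved. The work goes in short steps, Python scripts to look and compute and a tool call to move; the robot and the scene stay as the last step left them, time stands still between calls to the robot, and variables do not carry over. Pictures are saved under pics/ and viewed, at most 10 in all, crops included, and the job is handed in when it is done.

Besides the shell and the picture viewer there is one more tool, called after "Emit:" in YAML: its name, and indented under it one key for each argument. step_arm: Moves the arm, as the interface text tells. Its arguments: {"type":"object","properties":{"commands":{"type":"array"},"grip_force":{"type":"number"}},"required":["commands"]}

```bash
mkdir -p pics; ls; python3 - <<'E'
from cell import *
import cv2
for n in ("scene","side"):
    im=read_camera(n); cv2.imwrite(f"pics/{n}0.png",im[:,:,::-1])
    m=camera_model(n); print(n,m)
s=observe(); print(s["time"],s["tool_pos"],s["tool_rot"],s["opening"])
E
```

```text
pics
scene {'vfov': 46.79856020498699, 'cx': 288.86118276901857, 'cy': 209.77635170314943, 'world_to_cam': array([[ 0.64787326, -0.76168672,  0.00967323, -0.46894954],
       [ 0.53989363,  0.46810545,  0.6995657 , -0.31521655],
       [-0.53737799, -0.4480074 ,  0.71450281, -0.93952461],
       [ 0.        ,  0.        ,  0.        ,  1.        ]])}
side {'vfov': 48.11073867283217, 'cx': 277.67967415598406, 'cy': 201.64393860822645, 'world_to_cam': array([[ 0.85856814, -0.51227613, -0.02083067, -0.57004652],
       [ 0.22153544,  0.33403691,  0.91615577, -0.13833411],
       [-0.46236652, -0.79119688,  0.40028077, -1.23257715],
       [ 0.        ,  0.        ,  0.        ,  1.        ]])}
0.1 [0.12708293 0.50902167 0.22613455] [-3.14027100e+00 -2.03238683e-04  2.89681088e+00] 0.09196155451814798
```

View pics/scene0.png

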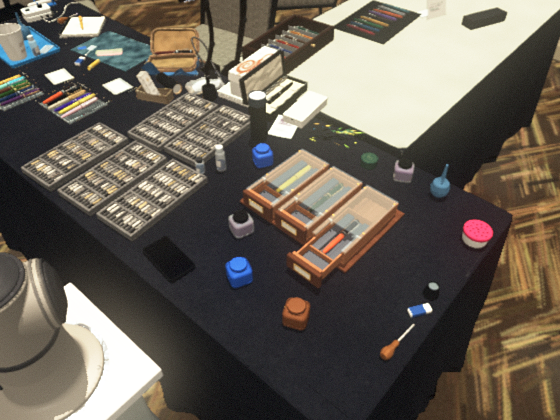

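View pics/side0.png

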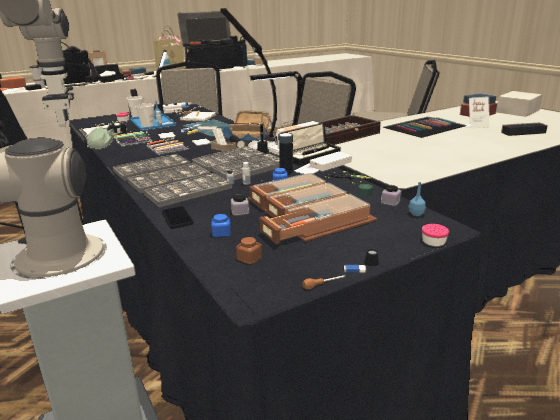

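The scene shows three sleeves. The yellow pen is in the left one (~290,180), green in the middle (~320,200), and orange, partly open, in the right one (~335,245).

Bottle candidates are violet (241,224), blue (239,272), brown (296,312), blue at the back (263,155) and violet at the back (403,170). The one at (241,224) fits: it is violet and stands in front of the yellow tray. I'll confirm with a crop.

```bash
python3 - <<'E'
import cv2
im=cv2.imread("pics/scene0.png")[140:330,200:440]
cv2.imwrite("pics/c0.png",cv2.resize(im,None,fx=3.15,fy=3.15,interpolation=cv2.INTER_CUBIC))
im=cv2.imread("pics/side0.png")[160:270,190:390]
cv2.imwrite("pics/c1.png",cv2.resize(im,None,fx=4,fy=4,interpolation=cv2.INTER_CUBIC))
E
```

```text
(no output)
```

View pics/c0.png

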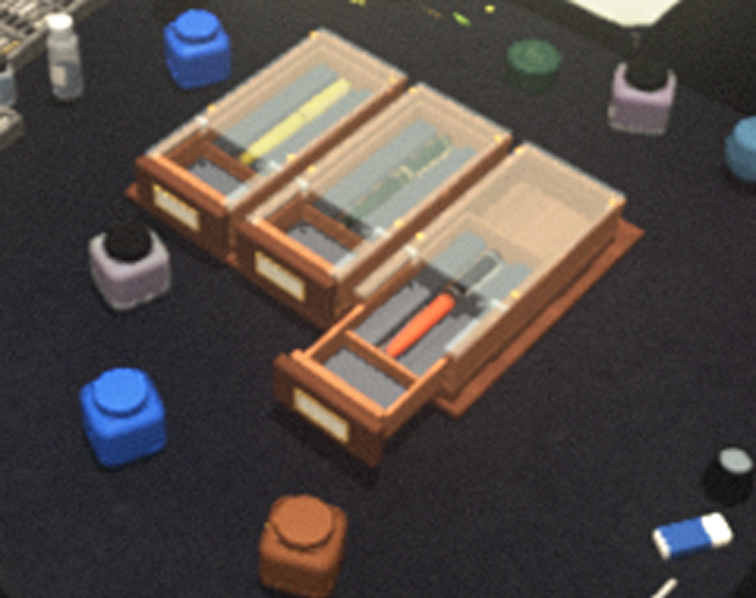

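View pics/c1.png

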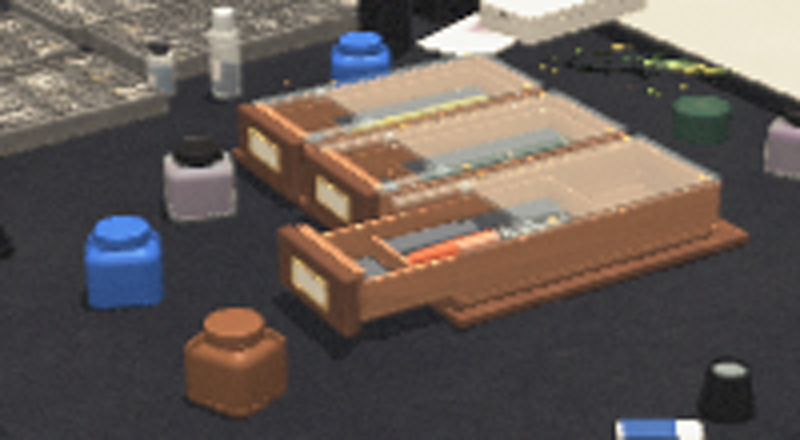

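The crop confirms it: the violet bottle with a black cap (crop 130,265) is in front of the yellow tray, and the blue (122,415) and brown (303,545) bottles are look-alikes. The side crop agrees, with the violet bottle at (200,178).

```bash
cat >h.py <<'E'
import numpy as np
from cell import *
def proj(m,P):
    P=np.atleast_2d(P);T=m["world_to_cam"];c=P@T[:3,:3].T+T[:3,3]
    f=210/np.tan(np.radians(m["vfov"]/2));z=-c[:,2]
    return np.c_[m["cx"]+f*c[:,0]/z, m["cy"]-f*c[:,1]/z]
def ray(m,uv,z):
    T=m["world_to_cam"];f=210/np.tan(np.radians(m["vfov"]/2))
    d=np.array([(uv[0]-m["cx"])/f,-(uv[1]-m["cy"])/f,-1])@T[:3,:3]
    o=-T[:3,:3].T@T[:3,3];return o+d*(z-o[2])/d[2]
E
python3 - <<'E'
from h import *
from scipy.optimize import least_squares
S=camera_model("scene");D=camera_model("side")
A=lambda x,y:np.array([200+x/3.15-.33,140+y/3.15-.33]); B=lambda x,y:np.array([190+x/4-.4,160+y/4-.4])
# local plinth coords: x into case, y left; cases at +.11,0,-.11 ; out unknown q for orange
pts=[(S,A(320,30),.22,.158,.054,0),(S,A(407,80),.22,.062,.054,0),(S,A(415,86),.22,.048,.054,0),(S,A(511,135),.22,-.048,.054,0),
(S,A(522,146),.22,-.062,.054,0),(S,A(626,202),.22,-.158,.054,0),
(S,A(139,160),-.012,.158,.054,0),(S,A(227,213),-.012,.062,.054,0),(S,A(336,289),-.012,-.048,.054,0),(S,A(240,226),-.012,.048,.054,0),
(S,A(278,358),-.012,-.062,.054,1),(S,A(381,418),-.012,-.158,.054,1),(S,A(375,462),-.012,-.158,.011,1),
(D,B(240,104),-.012,.158,.054,0),(D,B(281,229),-.012,-.062,.054,1),(D,B(359,292),-.012,-.158,.054,1),(D,B(359,334),-.012,-.158,.011,1),(D,B(719,181),.22,-.158,.054,0)]
def res(p,full=False):
    c,s=np.cos(p[2]),np.sin(p[2]);r=[]
    for m,uv,x,y,z,k in pts:
        x=x-k*p[3]; r.append(proj(m,[p[0]+c*x-s*y,p[1]+s*x+c*y,z])[0]-uv)
    return np.array(r) if full else np.ravel(r)
f=least_squares(res,[.6,0,0.3,.08],loss="soft_l1");print(f.x);print(res(f.x,True).round(1))
for u in [(128,240)]: print("cap",ray(S,A(*u),.050))
for u in [(128,307),(98,297),(168,290)]: print("base",ray(S,A(*u),0.002))
print("side cap",ray(D,B(201,148),.05),"base",[ray(D,B(*u),0.002) for u in((175,219),(235,213))])
for n,u in dict(blue=(122,385),brown=(303,520)).items(): print(n,ray(S,A(*u),.050))
for n,u in dict(vial=(65,95),black=(0,100),blueback=(200,80),rub=(690,540),loupe=(735,490)).items(): print(n,ray(S,A(*u),0))
x,y,t,q=f.x;R=lambda a,b:(x+np.cos(t)*a-np.sin(t)*b,y+np.sin(t)*a+np.cos(t)*b)
print("lip orange",R(.008-q,-.11),"lip yellow",R(.008,.11),"yellow out face",R(-.152,.11))
E
```

```text
[ 0.58387993 -0.12692333 -0.02986349  0.06918048]
[[ 0.9 -0.9]
 [ 0.2 -1.5]
 [ 1.8 -1.1]
 [ 0.5 -0.2]
 [ 1.5 -1.2]
 [ 0.2 -1.1]
 [-2.   0.1]
 [-2.4  1.6]
 [-2.8  0.3]
 [-2.4  0.3]
 [ 0.1 -1.4]
 [ 0.5  3. ]
 [ 1.3  0.7]
 [-0.8  0.6]
 [ 1.3 -0.6]
 [-1.2 -2.8]
 [-0.9  1.3]
 [ 0.4 -0. ]]
cap [ 0.51343917 -0.02481235  0.05      ]
base [ 0.49291467 -0.04076195  0.002     ]
base [ 0.48503369 -0.0158535   0.002     ]
base [ 0.5260374  -0.05205098  0.002     ]
side cap [ 0.51833994 -0.02068495  0.05      ] base [array([ 0.48822236, -0.03101323,  0.002     ]), array([ 0.53156433, -0.04662779,  0.002     ])]
blue [ 0.4101896  -0.12000866  0.05      ]
brown [ 0.40763651 -0.28713683  0.05      ]
vial [ 6.36729928e-01  1.78451517e-01 -1.11022302e-16]
black [0.59425211 0.21699056 0.        ]
blueback [0.73077916 0.10170083 0.        ]
rub [ 5.93884467e-01 -4.77539695e-01 -1.11022302e-16]
loupe [ 0.65065938 -0.48092886  0.        ]
lip orange (np.float64(0.5194422369420393), np.float64(-0.23504749025123317)) lip yellow (np.float64(0.5951608605309423), np.float64(-0.01721124719362256)) yellow out face (np.float64(0.43523220144997526), np.float64(-0.012433799699004475))
```

Emit:
step_arm:
  commands:
    - [0,2.7,-3.1,0.5,0,0,0.04]
    - [0,5.4,-6.2,1,0,0,0.08]
    - [0,8.1,-9.3,1.5,0,0,0.12]
    - [0,10.8,-12.4,2,0,0,0.16]
    - [0,13.5,-15.5,2.5,0,0,0.2]
  grip_force: 10

```text
time: 0.52
tool_pos: [0.2627, 0.3527, 0.2517]
tool_rot: [-3.141, -0.0, 3.1]
contact_force: [0.2, 0.4, 0.0]
opening: 0.0632
grip_force: 0.0
```

Emit:
step_arm:
  commands:
    - [0,2.7,-3.1,0.5,0,0,0]
    - [0,5.4,-6.2,1,0,0,0]
    - [0,8.1,-9.3,1.5,0,0,0]
    - [0,10.8,-12.4,2,0,0,0]
    - [0,13.5,-15.5,2.5,0,0,0]

```text
time: 0.93
tool_pos: [0.3979, 0.1975, 0.2769]
tool_rot: [3.142, -0.0, 3.097]
contact_force: [0.9, 1.0, -0.4]
opening: 0.0299
grip_force: 0.0
```

Emit:
step_arm:
  commands:
    - [0,0.2,-4,0.5,0,0,0]
    - [0,0.4,-8,1,0,0,0]
    - [0,0.6,-12,1.5,0,0,0]
    - [0,0.8,-16,2,0,0,0]
    - [0,1,-20,2.5,0,0,0]

```text
time: 1.35
tool_pos: [0.4067, -0.0024, 0.3018]
tool_rot: [3.141, -0.0, 3.097]
contact_force: [1.6, -0.1, -0.2]
opening: 0.0011
grip_force: 0.0
```

Emit:
step_arm:
  commands:
    - [0,0,-3,0.5,0,0,0]
    - [0,0,-6,0.5,0,0,0]
    - [0,0,-9,0.5,0,0,0]
    - [0,0,-10,0.5,0,0,0]
    - [0,0,-10,0.5,0,0,0]

```text
time: 1.77
tool_pos: [0.407, -0.1024, 0.3063]
tool_rot: [3.141, -0.001, 3.093]
contact_force: [-0.8, -0.1, 0.4]
opening: 0.0005
grip_force: 0.0
```

```bash
python3 - <<'E'
from h import *
import cv2,pickle
m=camera_model("wrist"); im=read_camera("wrist")
cv2.imwrite("pics/w0.png",cv2.resize(im[:,:,::-1],None,fx=1.4,fy=1.4,interpolation=cv2.INTER_CUBIC))
pickle.dump(m,open("w0.pkl","wb"));s=observe();print(s["time"],s["tool_pos"],s["tool_rot"],s["opening"],s["contact_force"])
E
```

```text
1.8167 [ 0.40701435 -0.10095364  0.30635577] [ 3.14064538e+00 -8.87735570e-04  3.09436425e+00] 6.688637682137754e-05 [-0.01223263  0.55986329  0.83493139]
```

View pics/w0.png

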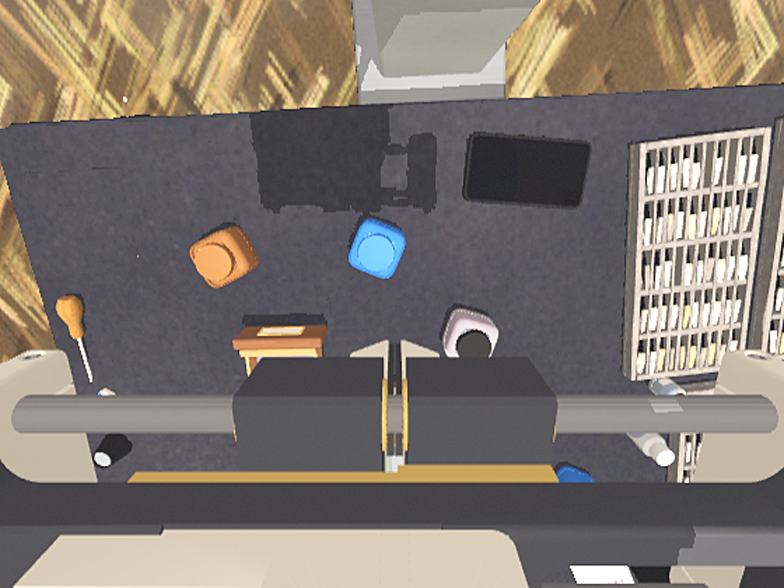

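The wrist view looks back toward the robot. It shows the orange front (234–327, 335), the violet bottle (470,335), blue (377,250) and brown (222,258).

```bash
python3 - <<'E'
from h import *
import pickle
m=pickle.load(open("w0.pkl","rb"))
for n,u,v,z in [("orL",327,327,.054),("orR",233,343,.054),("cap",474,346,.05),("b1",443,338,.02),("b2",455,308,.03),("b3",497,320,.03),("blue",378,248,.05),("brown",215,260,.05),("brTop",222,226,0.03),("brR",258,262,.03),("vial",664,457,.078),("phoneRB",463,200,.005)]:
    print(n,ray(m,(u/1.4,v/1.4),z).round(4))
E
```

```text
orL [ 0.4835 -0.1768  0.054 ]
orR [ 0.497  -0.2788  0.054 ]
cap [ 0.5142 -0.0208  0.05  ]
b1 [ 0.5158 -0.0509  0.02  ]
b2 [ 0.4767 -0.0383  0.03  ]
b3 [0.4929 0.0083 0.03  ]
blue [ 0.4027 -0.1183  0.05  ]
brown [ 0.4073 -0.2847  0.05  ]
brTop [ 0.3755 -0.2803  0.03  ]
brR [ 0.4152 -0.2481  0.03  ]
vial [0.6435 0.1834 0.078 ]
phoneRB [ 0.3624 -0.0255  0.005 ]
```

```bash
python3 - <<'E'
import cv2
im=cv2.imread("pics/w0.png")[290:370,220:510]
a=cv2.resize(im,None,fx=2.7,fy=2.7,interpolation=cv2.INTER_CUBIC)
b=cv2.resize(cv2.imread("pics/w0.png")[300:370,225:335],None,fx=5,fy=5,interpolation=cv2.INTER_CUBIC)
import numpy as np
o=np.zeros((600,800,3),'uint8');o[:a.shape[0],:a.shape[1]]=a;o[230:580,:550]=b
cv2.imwrite("pics/w0c.png",o)
E
```

```text
(no output)
```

View pics/w0c.png

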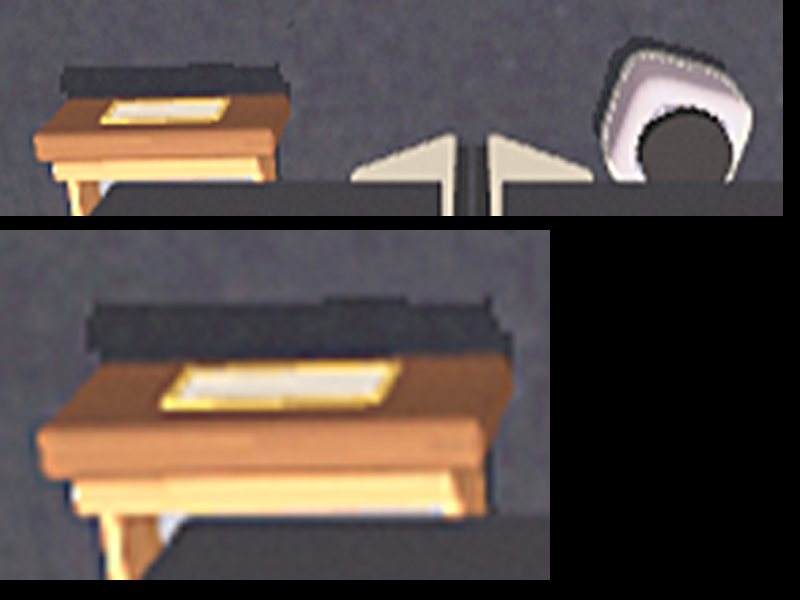

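The crop shows the orange front's top outer edge running from (233.4,339.4) to (321,337.6) and its bottom edge from (245,327) to (327,325).

```bash
python3 - <<'E'
from h import *
import pickle
m=pickle.load(open("w0.pkl","rb"))
for n,u,v,z in [("orL",321,337.6,.054),("orR",233.4,339.4,.054),("orLb",327.4,325,.011),("orRb",245,327,.011)]:
    print(n,ray(m,(u/1.4-.15,v/1.4-.15),z).round(4))
E
```

```text
orL [ 0.495  -0.1845  0.054 ]
orR [ 0.4927 -0.2779  0.054 ]
orLb [ 0.4967 -0.1845  0.011 ]
orRb [ 0.4947 -0.2807  0.011 ]
```

Emit:
step_arm:
  commands:
    - [0,1.5,-3.2,-1,0,0,0.02]
    - [0,3,-6.5,-3,0,0,0.02]
    - [0,4.5,-9.8,-5,0,0,0.02]
    - [0,6.1,-12.9,-7,0,0,0.02]
    - [0,6.1,-12.9,-10.5,0,0,0.02]

```text
time: 2.23
tool_pos: [0.4722, -0.2337, 0.2026]
tool_rot: [-3.137, 0.006, 3.116]
contact_force: [-0.6, -0.7, -0.1]
opening: 0.0003
grip_force: 0.0
```

Emit:
step_arm:
  commands:
    - [0,0,0,-4,0,0,0]
    - [0,0,0,-8,0,0,0]
    - [0,0,0,-12,0,0,0]
    - [0,0,0,-15,0,0,0]
    - [0,0,0,-17.1,0,0,0]

```text
time: 2.65
tool_pos: [0.4673, -0.2266, 0.0277]
tool_rot: [3.139, -0.004, 3.118]
contact_force: [-0.7, -0.5, 0.1]
opening: 0.0004
grip_force: 0.0
```

Emit:
step_arm:
  commands:
    - [0,0.7,0,0,0,0,0]
    - [0,1.4,0,0,0,0,0]
    - [0,2.1,0,0,0,0,0]
    - [0,2.8,0,0,0,0,0]
    - [0,3.5,0,0,0,0,0]

```text
time: 3.07
tool_pos: [0.5048, -0.2296, 0.0323]
tool_rot: [-3.141, 0.002, 3.117]
contact_force: [-2.5, 0.5, 0.6]
opening: 0.0006
grip_force: 0.9
```

Emit:
step_arm:
  commands:
    - [0,0.9,0,0,0,0,0]
    - [0,1.8,0,0,0,0,0]
    - [0,2.7,-0.1,0,0,0,0]
    - [0,3.5,-0.1,0,0,0,0]
    - [0,4.1,-0.1,0,0,0,0]

```text
time: 3.48
tool_pos: [0.5456, -0.231, 0.0312]
tool_rot: [-3.141, 0.001, 3.117]
contact_force: [-1.5, -0.5, 1.5]
opening: 0.0008
grip_force: 0.9
```

Emit:
step_arm:
  commands:
    - [0,0.2,0,0,0,0,0]
    - [0,0.4,0,0,0,0,0]
    - [0,0.6,0,0,0,0,0]
    - [0,0.8,0,0,0,0,0]
    - [0,1.0,0,0,0,0,0]

```text
time: 3.9
tool_pos: [0.5541, -0.2308, 0.0307]
tool_rot: [3.142, -0.0, 3.117]
contact_force: [-2.1, -1.6, -0.6]
opening: 0.0007
grip_force: 0.8
```

Emit:
step_arm:
  commands:
    - [0,0.1,0,0,0,0,0]
    - [0,0.2,0,0,0,0,0]
    - [0,0.3,0,0,0,0,0]
    - [0,0.4,0,0,0,0,0]

```text
time: 4.23
tool_pos: [0.5582, -0.2306, 0.0307]
tool_rot: [3.141, -0.0, 3.117]
contact_force: [-1.8, -0.4, -1.3]
opening: 0.0007
grip_force: 0.8
```

Emit:
step_arm:
  commands:
    - [0,0.1,0,0,0,0,0]
    - [0,0.2,0,0,0,0,0]
    - [0,0.3,0,0,0,0,0]

```text
time: 4.48
tool_pos: [0.561, -0.2306, 0.0307]
tool_rot: [3.141, -0.001, 3.117]
contact_force: [-6.4, -0.6, 3.9]
opening: 0.0003
grip_force: 3.6
```

Emit:
step_arm:
  commands:
    - [0,0.1,0,0,0,0,0]
    - [0,0.2,0,0,0,0,0]
    - [0,0.2,0,0,0,0,0]

```text
time: 4.73
tool_pos: [0.561, -0.2306, 0.0307]
tool_rot: [3.141, -0.005, 3.117]
contact_force: [-10.4, -2.4, 6.8]
opening: 0.0002
grip_force: 5.4
```

Emit:
step_arm:
  commands:
    - [0,-2,0,0,0,0,0]
    - [0,-3,0,0,0,0,0]
    - [0,-3,0,4,0,0,0]
    - [0,-3,0,8,0,0,-0.12]
    - [0.35,-3.5,1,10,0,0,-0.24]

```text
time: 5.15
tool_pos: [0.5308, -0.2227, 0.1353]
tool_rot: [-3.14, 0.008, 2.87]
contact_force: [0.0, 0.4, 0.8]
opening: 0.0036
grip_force: 0.0
```

Emit:
step_arm:
  commands:
    - [0.35,0,2.5,0,0,0,-0.12]
    - [0.35,0,5,0,0,0,-0.24]
    - [0.35,0,7.5,0,0,0,-0.36]
    - [0.35,0,10,0,0,0,-0.48]
    - [0.35,0,12,0,0,0,-0.6]

```text
time: 5.57
tool_pos: [0.5285, -0.0987, 0.1311]
tool_rot: [3.14, 0.0, 2.271]
contact_force: [-0.2, -0.2, 0.1]
opening: 0.0314
grip_force: 0.0
```

Emit:
step_arm:
  commands:
    - [0.35,0,1,0,0,0,-0.12]
    - [0.35,0,1.5,0,0,0,-0.24]
    - [0.35,0,1.5,0,0,0,-0.36]
    - [0.35,0,1.5,0,0,0,-0.48]
    - [0.35,0,1.5,0,0,0,-0.6]

```text
time: 5.98
tool_pos: [0.5288, -0.0851, 0.1311]
tool_rot: [3.14, -0.0, 1.671]
contact_force: [0.1, 0.2, 0.2]
opening: 0.032
grip_force: 0.0
```

Emit:
step_arm:
  commands:
    - [0.35,0,0,0,0,0,-0.1]
    - [0.35,0,0,0,0,0,-0.11]

```text
time: 6.15
tool_pos: [0.5287, -0.0853, 0.131]
tool_rot: [3.14, -0.0, 1.563]
contact_force: [-0.6, -0.3, 0.3]
opening: 0.0321
grip_force: 0.0
```

```bash
python3 - <<'E'
from h import *
import cv2
s=observe();print(s["time"],s["tool_pos"],s["tool_rot"],s["opening"],s["contact_force"],s["qpos"])
a=cv2.resize(read_camera("scene")[140:330,200:440,::-1],None,fx=3.15,fy=3.15,interpolation=cv2.INTER_CUBIC)
cv2.imwrite("pics/s1.png",a)
E
```

```text
6.15 [ 0.52872526 -0.0853197   0.13100194] [ 3.14026526e+00 -2.10264240e-04  1.56317340e+00] 0.03214680152344358 [-0.62762116 -0.34345913  0.25747515] [-3.03483841e-01  4.55908579e-01  1.63275272e+00  6.77370432e-04
  1.05172304e+00 -2.96196447e-01]
```

View pics/s1.png

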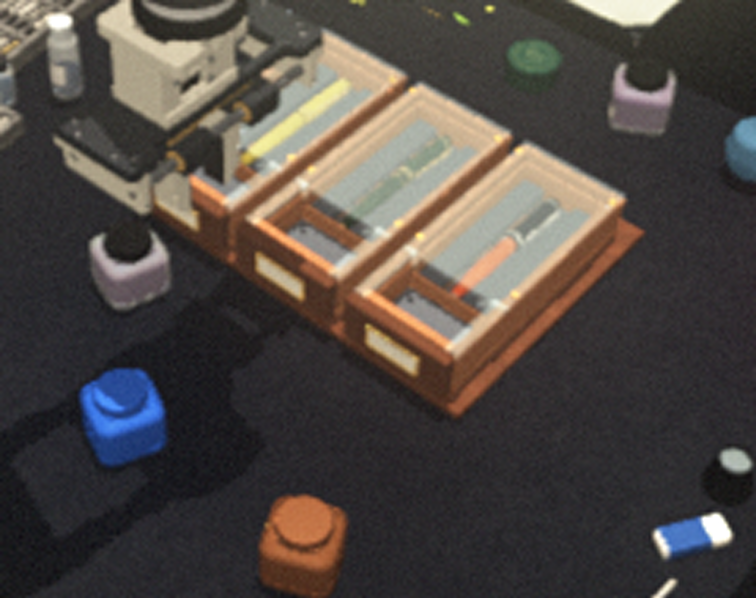

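The orange tray is shut, flush with the green one, and the bottles haven't moved. Next I'll lower the spread fingers to the right of the violet bottle.

Emit:
step_arm:
  commands:
    - [0.35,-1.7,0,-2,0,0,0]
    - [0.35,-1.7,0,-5,0,0,0]
    - [0.35,-1.7,0,-8,0,0,0]
    - [0.35,-1.7,0,-10.5,0,0,0]
    - [0.35,-1.7,0,-11.6,0,0,0]

```text
time: 6.62
tool_pos: [0.5097, -0.0851, 0.0119]
tool_rot: [-3.138, -0.001, 1.57]
contact_force: [0.0, -0.3, -0.2]
opening: 0.0318
grip_force: 0.0
```

Emit:
step_arm:
  commands:
    - [0.35,0,0.6,0,0,0,0]
    - [0.35,0,1.2,0,0,0,0]
    - [0.35,0,1.8,0,0,0,0]
    - [0.35,0,2.4,0,0,0,0]
    - [0.35,0,3.0,0,0,0,0]

```text
time: 7.03
tool_pos: [0.5121, -0.055, 0.0159]
tool_rot: [3.139, 0.001, 1.568]
contact_force: [1.3, -1.0, 0.8]
opening: 0.0321
grip_force: 0.4
```

Emit:
step_arm:
  commands:
    - [0.35,0,0.8,0,0,0,0]
    - [0.35,0,1.6,0,0,0,0]
    - [0.35,0,2.4,0,0,0,0]
    - [0.35,0,3.2,0,0,0,0]
    - [0.35,0,4.0,0,0,0,0]

```text
time: 7.45
tool_pos: [0.5112, -0.0147, 0.0148]
tool_rot: [3.142, 0.0, 1.567]
contact_force: [-0.4, -1.1, 1.1]
opening: 0.0324
grip_force: 0.6
```

Emit:
step_arm:
  commands:
    - [0.35,0,0.8,0,0,0,0]
    - [0.35,0,1.6,0,0,0,0]
    - [0.35,0,2.4,0,0,0,0]
    - [0.35,0,3.2,0,0,0,0]
    - [0.35,0,4.0,0,0,0,0]

```text
time: 7.87
tool_pos: [0.5112, 0.0252, 0.0147]
tool_rot: [-3.142, 0.0, 1.567]
contact_force: [1.1, -0.4, 0.1]
opening: 0.0322
grip_force: 0.6
```

Emit:
step_arm:
  commands:
    - [0.35,0,0.8,0,0,0,0]
    - [0.35,0,1.6,0,0,0,0]
    - [0.35,0,2.4,0,0,0,0]
    - [0.35,0,3.1,0,0,0,0]
    - [0.35,0,3.6,0,0,0,0]

```text
time: 8.28
tool_pos: [0.5111, 0.0613, 0.0147]
tool_rot: [-3.142, -0.0, 1.567]
contact_force: [-0.2, -0.4, 0.4]
opening: 0.0323
grip_force: 0.5
```

Emit:
step_arm:
  commands:
    - [0.35,0,0.2,0,0,0,0]
    - [0.35,0,0.3,0,0,0,0]
    - [0.35,0,0,0,0,0,0]
    - [0.35,0,-1,0,0,0,0]
    - [0.35,0,-2,0,0,0,0]

```text
time: 8.7
tool_pos: [0.5112, 0.0395, 0.0147]
tool_rot: [-3.142, 0.0, 1.567]
contact_force: [0.6, 0.0, 0.2]
opening: 0.0325
grip_force: 0.0
```

Emit:
step_arm:
  commands:
    - [0.1,0,0,4,0,0,0]
    - [0.1,0,0,8,0,0,0]
    - [0.1,0,-1.5,11,0,0,0.12]
    - [0.1,0,-3,11,0,0,0.24]
    - [0.1,0,-5.5,11,0,0,0.36]

```text
time: 9.12
tool_pos: [0.5123, -0.0156, 0.1271]
tool_rot: [3.137, 0.002, 1.933]
contact_force: [0.7, 0.7, 0.1]
opening: 0.0095
grip_force: 0.0
```

```bash
python3 - <<'E'
from h import *
import cv2
s=observe();print(s["time"],s["tool_pos"],s["tool_rot"],s["opening"],s["contact_force"],s["qpos"])
a=cv2.resize(read_camera("scene")[130:320,190:430,::-1],None,fx=3,fy=3,interpolation=cv2.INTER_CUBIC)
cv2.imwrite("pics/s2.png",a)
E
```

```text
9.1167 [ 0.51230065 -0.015588    0.12707242] [3.13714752e+00 2.14912232e-03 1.93333617e+00] 0.009542820234139274 [0.69398967 0.72784723 0.08587308] [-1.80324169e-01  4.21633435e-01  1.70439859e+00  5.38469060e-04
  1.01064441e+00 -5.43153768e-01]
```

View pics/s2.png

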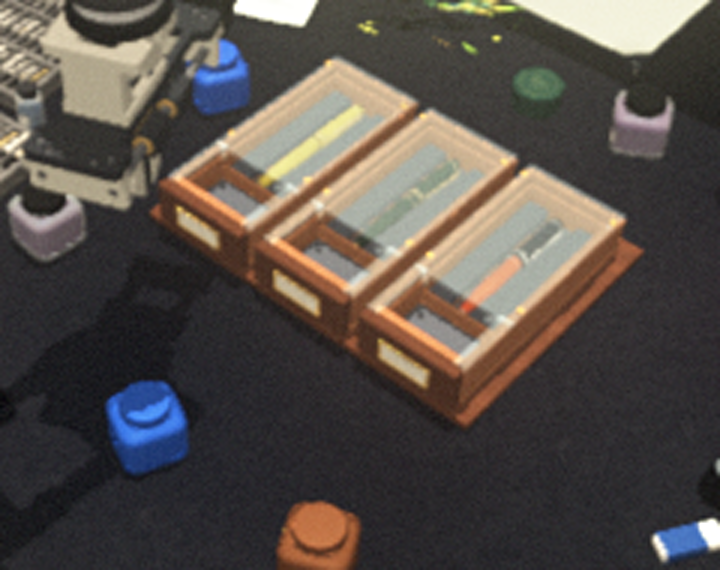

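The violet bottle now stands upright to the left (48,225), clear of the yellow tray, and the yellow well is open (~225,190). I'll measure both.

```bash
python3 - <<'E'
from h import *
S=camera_model("scene");C=lambda x,y:(190+x/3-.33,130+y/3-.33)
for n,u,z in [("yL",(163,182),.054),("yR",(250,233),.054),("gL",(259,239),.054),("gR",(350,298),.054),("oL",(360,304),.054),("oR",(463,376),.054),("cap",(45,203),.05)]: print(n,ray(S,C(*u),z).round(4))
E
```

```text
yL [0.5808 0.0277 0.054 ]
yR [ 0.5836 -0.0677  0.054 ]
gL [ 0.5833 -0.0778  0.054 ]
gR [ 0.5815 -0.1741  0.054 ]
oL [ 0.5817 -0.1839  0.054 ]
oR [ 0.5757 -0.2867  0.054 ]
cap [0.501  0.0872 0.05  ]
```

Emit:
step_arm:
  commands:
    - [0,2.5,0,0,0,0,0.12]
    - [0,5,0,0,0,0,0.24]
    - [0,7.5,0,0,0,0,0.36]
    - [0,9.5,0,0,0,0,0.48]
    - [0,10.8,-0.2,0,0,0,0.6]

```text
time: 9.58
tool_pos: [0.6207, -0.018, 0.1243]
tool_rot: [3.141, 0.0, 2.531]
contact_force: [-0.5, -0.4, 0.2]
opening: 0.0005
grip_force: 0.0
```

Emit:
step_arm:
  commands:
    - [0,0,0,0,0,0,0.12]
    - [0,0,0,0,0,0,0.24]
    - [0,0,0,0,0,0,0.36]
    - [0,0,0,0,0,0,0.48]
    - [0,0,0,0,0,0,0.58]

```text
time: 10.0
tool_pos: [0.6189, -0.0181, 0.1243]
tool_rot: [3.142, -0.001, 3.111]
contact_force: [-1.1, -0.6, -0.1]
opening: 0.0007
grip_force: 0.0
```

Emit:
step_arm:
  commands:
    - [0,0,0,0,0,0,0]
    - [0,0,0,0,0,0,0]

```text
time: 10.17
tool_pos: [0.619, -0.0177, 0.1245]
tool_rot: [3.141, -0.0, 3.102]
contact_force: [-0.0, -1.1, -0.0]
opening: 0.0008
grip_force: 0.0
```

```bash
python3 - <<'E'
from h import *
import cv2,pickle
m=camera_model("wrist"); im=read_camera("wrist");pickle.dump(m,open("w1.pkl","wb"))
s=observe();print(s["time"],s["tool_pos"],s["tool_rot"],s["opening"],s["contact_force"])
p=proj(m,[s["tool_pos"]]);print("tcp",p)
cv2.imwrite("pics/w1.png",cv2.resize(im[:,:,::-1],None,fx=1.4,fy=1.4,interpolation=cv2.INTER_CUBIC))
E
```

```text
10.2167 [ 0.61903607 -0.01747873  0.12453291] [ 3.14150190e+00 -3.97298398e-04  3.10229789e+00] 0.0005560080381212904 [0.18039017 0.0669886  0.86968704]
tcp [[281.79106947 258.2665628 ]]
```

View pics/w1.png

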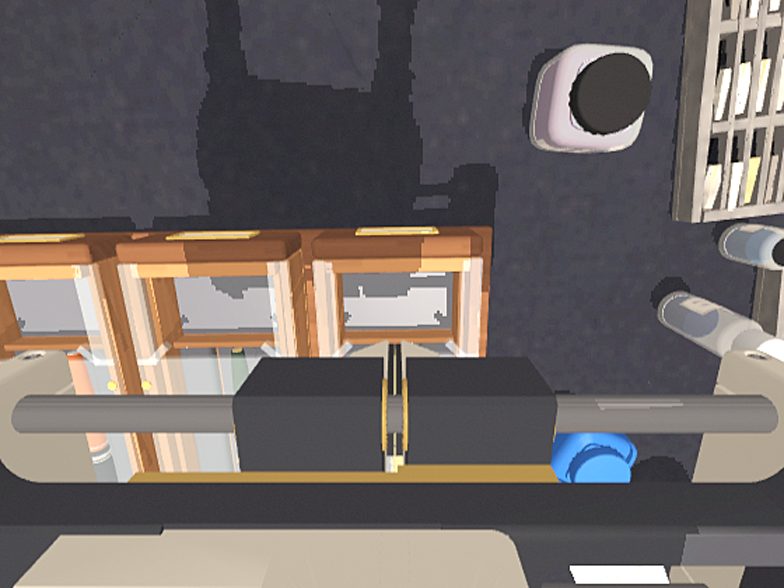

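The wrist view shows the yellow tray's front board (313–483, 245), its inner lip (337–452, ~272) with the well behind it, and the violet bottle (600,100) well to the left.

```bash
python3 - <<'E'
from h import *
import pickle
m=pickle.load(open("w1.pkl","rb"))
for n,u,v,z in [("outL",483,237,.054),("outR",313,239,.054),("lipL",452,270,.054),("lipR",335,273,.054),("floorback L",445,328,.019),("floorback R",342,329,.019),("cap",611,93,.05),("sleeveL",490,228,.010),]:
    print(n,ray(m,(u/1.4-.15,v/1.4-.15),z).round(4))
E
```

```text
outL [0.5789 0.033  0.054 ]
outR [ 0.5765 -0.0611  0.054 ]
lipL [0.597  0.0159 0.054 ]
lipR [ 0.5962 -0.0504  0.054 ]
floorback L [0.6453 0.0158 0.019 ]
floorback R [ 0.6434 -0.0542  0.019 ]
cap [0.508  0.0977 0.05  ]
sleeveL [0.58   0.0466 0.01  ]
```

Emit:
step_arm:
  commands:
    - [0,0.1,0.1,-2,0,0,0]
    - [0,0.1,0.1,-4,0,0,0]
    - [0,0.1,0.1,-6,0,0,0]
    - [0,0.1,0.1,-7.2,0,0,0]
    - [0,0.1,0.1,-7.8,0,0,0]

```text
time: 10.63
tool_pos: [0.6191, -0.0158, 0.0447]
tool_rot: [3.141, -0.003, 3.105]
contact_force: [-0.2, -0.0, 0.2]
opening: 0.0008
grip_force: 0.0
```

Emit:
step_arm:
  commands:
    - [0,0,0,-0.5,0,0,0]
    - [0,0,0,-1,0,0,0]
    - [0,0,0,-1.4,0,0,0]
    - [0,0,0,-1.6,0,0,0]

```text
time: 10.97
tool_pos: [0.6205, -0.0157, 0.0308]
tool_rot: [3.142, 0.001, 3.107]
contact_force: [-0.4, -0.4, -0.6]
opening: 0.0008
grip_force: 0.0
```

Emit:
step_arm:
  commands:
    - [0,-0.4,0,0,0,0,0]
    - [0,-0.8,0,0,0,0,0]
    - [0,-1.1,0,0,0,0,0]
    - [0,-1.4,0,0,0,0,0]
    - [0,-1.7,0,0,0,0,0]

```text
time: 11.38
tool_pos: [0.6035, -0.0156, 0.0312]
tool_rot: [3.141, 0.002, 3.107]
contact_force: [1.8, 0.6, -0.2]
opening: 0.0006
grip_force: 0.9
```

Emit:
step_arm:
  commands:
    - [0,-0.3,0,0,0,0,0]
    - [0,-0.7,0,0,0,0,0]
    - [0,-1.2,0,0,0,0,0]
    - [0,-1.7,0,0,0,0,0]
    - [0,-2.2,0.1,0,0,0,0]

```text
time: 11.8
tool_pos: [0.5808, -0.015, 0.0309]
tool_rot: [-3.141, 0.0, 3.107]
contact_force: [1.8, -1.2, 0.2]
opening: 0.0005
grip_force: 0.9
```

Emit:
step_arm:
  commands:
    - [0,-0.6,0,0,0,0,0]
    - [0,-1.2,0,0,0,0,0]
    - [0,-1.8,0,0,0,0,0]
    - [0,-2.4,0,0,0,0,0]
    - [0,-3,0.1,0,0,0,0]

```text
time: 12.22
tool_pos: [0.5506, -0.0138, 0.0307]
tool_rot: [-3.141, -0.0, 3.107]
contact_force: [1.3, -0.8, -0.4]
opening: 0.0004
grip_force: 0.9
```

Emit:
step_arm:
  commands:
    - [0,-0.6,0,0,0,0,0]
    - [0,-1.2,0,0,0,0,0]
    - [0,-1.8,0,0,0,0,0]
    - [0,-2.4,0,0,0,0,0]
    - [0,-3,0.1,0,0,0,0]

```text
time: 12.63
tool_pos: [0.5206, -0.0129, 0.0307]
tool_rot: [-3.141, 0.0, 3.107]
contact_force: [2.0, -1.3, 0.0]
opening: 0.0004
grip_force: 0.9
```

Emit:
step_arm:
  commands:
    - [0,-0.6,0,0,0,0,0]
    - [0,-1.2,0,0,0,0,0]
    - [0,-1.8,0,0,0,0,0]
    - [0,-2.4,0,0,0,0,0]
    - [0,-3,0.1,0,0,0,0]

```text
time: 13.05
tool_pos: [0.4907, -0.0118, 0.0308]
tool_rot: [-3.141, 0.0, 3.107]
contact_force: [1.9, -2.0, 0.3]
opening: 0.0007
grip_force: 0.9
```

Emit:
step_arm:
  commands:
    - [0,-0.4,0,0,0,0,0]
    - [0,-0.8,0,0,0,0,0]
    - [0,-1.2,0,0,0,0,0]
    - [0,-1.5,0,0,0,0,0]
    - [0,-1.7,0,0,0,0,0]

```text
time: 13.47
tool_pos: [0.4738, -0.0115, 0.0307]
tool_rot: [3.141, -0.0, 3.107]
contact_force: [2.1, 0.7, -0.6]
opening: 0.0001
grip_force: 0.8
```

Contact is steady at 2 N, so I'll creep to the stop.

Emit:
step_arm:
  commands:
    - [0,-0.2,0,0,0,0,0]
    - [0,-0.4,0,0,0,0,0]
    - [0,-0.5,0,0,0,0,0]
    - [0,-0.6,0,0,0,0,0]
    - [0,-0.7,0,0,0,0,0]

```text
time: 13.88
tool_pos: [0.468, -0.0117, 0.0308]
tool_rot: [3.142, 0.002, 3.107]
contact_force: [5.0, 2.1, -3.8]
opening: 0.0002
grip_force: 3.2
```

Emit:
step_arm:
  commands:
    - [0,-0.1,0,0,0,0,0]
    - [0,-0.2,0,0,0,0,0]
    - [0,-0.3,0,0,0,0,0]
    - [0,-0.3,0,0,0,0,0]

```text
time: 14.22
tool_pos: [0.468, -0.0119, 0.0313]
tool_rot: [-3.141, 0.008, 3.106]
contact_force: [12.5, 2.0, -7.8]
opening: 0.0009
grip_force: 6.0
```

At the stop: x is steady at 0.468 while the force rises. I'll release and lift out.

Emit:
step_arm:
  commands:
    - [0,0.6,0,0,0,0,0]
    - [0,1.2,0,0,0,0,0]
    - [0,1.7,0,0,0,0,0]
    - [0,1.7,0,0.8,0,0,0]
    - [0,1.7,0,2,0,0,0]

```text
time: 14.63
tool_pos: [0.4802, -0.0115, 0.0503]
tool_rot: [3.141, -0.003, 3.107]
contact_force: [0.3, -0.6, -0.2]
opening: 0.0005
grip_force: 0.0
```

Emit:
step_arm:
  commands:
    - [0,0,0,3,0,0,0]
    - [0,0,0,6.5,0,0,0]
    - [0,0,0,10,0,0,0]
    - [0,0,0,14,0,0,0]
    - [0,0,0,18,0,0,0]

```text
time: 15.05
tool_pos: [0.48, -0.0115, 0.2329]
tool_rot: [3.141, -0.001, 3.107]
contact_force: [1.1, -1.4, 0.7]
opening: 0.0001
grip_force: 0.0
```

Emit:
step_arm:
  commands:
    - [0,-1,4,1,0,0,0]
    - [0,-2,8,2,0,0,0]
    - [0,-3,12,2,0,0,0]
    - [0,-4,16,2,0,0,0]
    - [0,-5,20,2,0,0,0]

```text
time: 15.47
tool_pos: [0.4299, 0.1896, 0.2516]
tool_rot: [-3.142, 0.0, 3.106]
contact_force: [1.0, -0.3, -1.0]
opening: 0.0005
grip_force: 0.0
```

Emit:
step_arm:
  commands:
    - [0,-1,4,0,0,0,0]
    - [0,-2,8,0,0,0,0]
    - [0,-2,8,0,0,0,0]
    - [0,-2,8,0,0,0,0]

```text
time: 15.8
tool_pos: [0.4098, 0.2697, 0.2509]
tool_rot: [-3.141, -0.001, 3.111]
contact_force: [0.4, -0.2, -0.2]
opening: 0.0006
grip_force: 0.0
```

```bash
python3 - <<'E'
from h import *
import cv2
s=observe();print(s["time"],s["tool_pos"],s["contact_force"])
a=cv2.resize(read_camera("scene")[130:320,190:430,::-1],None,fx=3,fy=3,interpolation=cv2.INTER_CUBIC)
cv2.imwrite("pics/s3.png",a)
E
```

```text
15.8 [0.4098453  0.26972648 0.25090144] [ 0.41622892 -0.23576527 -0.17172244]
```

View pics/s3.png

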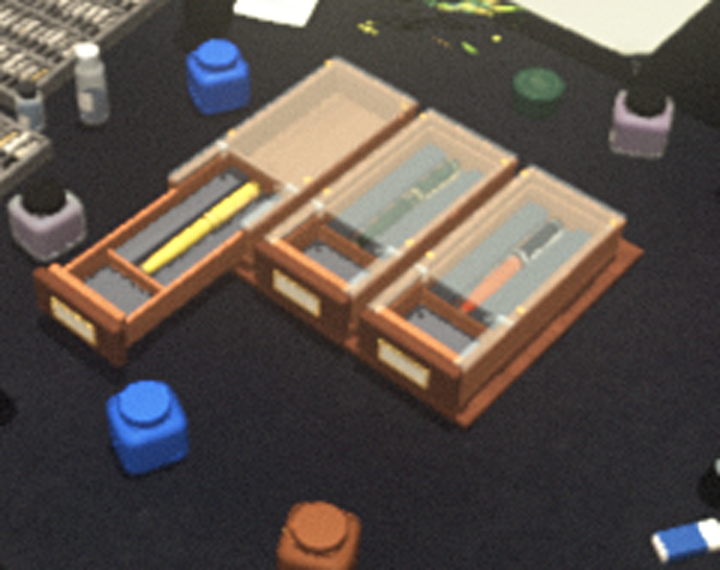

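The yellow tray is fully out with its pen in the groove (200,225), clear of the upright bottle (48,225). The other trays are shut and nothing else has moved.

```bash
python3 -c "
from cell import *
print(hand_in())"
```

```text
the job is handed in; nothing more can be done
None
```

The job is done and handed in at about 16 s on the robot's clock: the orange tray is shut, the violet bottle was slid upright to the left, and the yellow tray was hooked out to its stop with the pen in its groove and nothing else disturbed.

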